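Sort the dental bench: models, casting rings and handpiece

ROBOT

A 6-joint arm with a two-finger parallel gripper is mounted at the origin on the work surface. World frame = base frame: x ahead of the robot, y to its left, z up, the work surface at z = 0. Lengths are in m, angles in rad, forces in N, time in s.
With the tool pointing down it reaches from about 0.35 to 0.775 m from the base axis. Payload 7.3 kg.
Tool frame: the origin (TCP) lies midway between the tips of the shut fingers; the grasp point (between the pads) lies 19 mm behind it (robot.tcp_to_grasp is the distance from the TCP to the grasp point, in m); z points along the fingers, y is the line along which they close (so a half turn about z gives the same grasp; the last joint's range is limited). The gripper opens to 92 mm and grips with 3 to 60 N. Pads are 19 mm wide; open, the fingers measure 130 mm over their backs; the gripper's body (75 mm by 190 mm) begins 47 mm behind the grasp point.
Start: joints at [-1.37, 0.342, 1.524, -0, 1.275, -0.146], TCP at [0.178, -0.494, 0.227] pointing down, gripper open.
Joint ranges: [-2.53, 2.53], [-0.77, 2.02], [0.04, 2.7], [-1, 4.14], [0.28, 2.66], [-3.11, 3.11]. Speed limits (rad/s): [2.57, 2.57, 3.14, 3.14, 3.14, 3.14].

INTERFACE

Orientations are given as [roll, pitch, yaw] about the fixed x, y, z axes, in that order (R = Rz(yaw) Ry(pitch) Rx(roll)).
In Python, from cell import readout, cams, ticket, robot gives the robot as it stands. The module is installed in compiled form; this text tells all that it offers.
- The arm moves only by the tool jog_arm, never from a script. Its argument "plan" is a list of rows, each a list of 5 numbers: the shift along the world's x, y, z each as a share of 0.08 m, from -1 to 1, then the turn about the world's z as a share of 90 degrees, from -1 to 1, then the opening, from -1 (shut) to 1 (fully open). A call has 1 to 12 rows; each row is the pose to reach, as a shift and turn from the pose commanded when the call began; what a row does not reach only later rows make up. A row lasts 1/10 s, in which the tool goes at most 50 mm and 8.59 degrees, less where a joint would pass 70% of its speed; a pose out of reach is approached as far as the arm can. A call with a number of a shift or a turn outside -1 to 1 is refused whole. A call with a gripper value outside its range is refused whole. The fingers move at their own pace and stop on an object; "squeeze" is the grip in N (left out, the last holds). Time passes only in rows, so rows that repeat a pose let the fingers close. It gives the time, the measured TCP pose, the force, the opening and the grip force at its end, in the units of the state.
- readout.observe(): the state, without advancing time (a new reading comes with each control period).
- cams.read_camera(name): name is "scene" or "top" or "wrist"; returns the picture (400x640x3 uint8, blue, green, red); there is no depth.
- cams.calibration(name): a dict with "K" (3x3 intrinsics, pixels), "world_from_camera" (4x4, takes a point from camera to world coordinates). Camera axes: x right, y down, z forward; pixel columns grow to the right and rows downward; lengths in m; the calibration is good to about 2 mm. A picture is of the moment at which its call begins: read the wrist's pose just before it. calibration takes no time and is no camera call; for the wrist camera it gives the pose at the moment of the call.
- ticket.hand_in(): hands the job in; it is judged then, once.
The state is a dict: "time": time; "qpos": joint angles; "qvel": joint speeds; "joint_efforts": joint torques, N m; "tool_pos": TCP position; "tool_rot": TCP orientation; "contact_force": force on the tool from outside, world axes, zero at the start; "torque": the same for the moment, N m; "opening": finger opening in m; "grip_force": force on a finger pad.
Only numpy, scipy, OpenCV 4.12 (cv2) and the standard library are available. Lean on these libraries where they do the work, as an engineer would, in place of code of your own. Each camera call takes 0.05 s, during which the arm holds its last target. There are 200 camera calls.

TASK

Tidy the dental technician's bench: put both stone tooth models side by side in the wide rectangular white pan, teeth up and flat on its floor, stand both steel casting rings upright on the floor of the round dish, and lay the handpiece lengthwise flat in the long narrow steel tray. Set each thing down gently, never dropping it, and leave the amber jar and the bur block standing where they are.

Things in the scene. Friction and masses are not known exactly. Their poses are not given: they have to be found in the camera images.
- arch_model: Full-arch dental model, tan stone: D-shaped base 54 long (own x -26 to +28, round front at +x) x 56 wide (own y) x 20 mm high, horseshoe of teeth on top up to 30 mm, inside the base outline. Sides y = +-28 mm are flat from x = -26 to 0: grip across y at x = -8 mm. 0.11 kg. Origin: underside, centre of the round, 26 mm from the flat back; z up. Loose, teeth up, any yaw.
- quarter_model: Quarter-jaw dental model in the same tan stone: straight base block 54 long (own x) x 24 wide (own y) x 20 mm high with one row of six teeth along it up to 30 mm high. About 0.05 kg. Origin: centre of the underside, z up. Loose, stands teeth up, any yaw.
- wide_ring: Plain steel casting ring (short tube, open at both ends), the wide one: outer diameter 48, inner 42, height 50 mm, 0.165 kg, standing on end. Origin: centre of its lower end, z along its axis, up. Loose.
- slim_ring: Plain steel casting ring, the slim one: outer diameter 34, inner 28, height 40 mm, 0.09 kg, standing on end. Origin: centre of its lower end, z along its axis, up. Loose.
- handpiece: Cordless rotary handpiece, black with steel collars, lying along own x, 141 mm long (x -60 to +81, tapering to a thin bur at +x), body 22 mm in diameter, flattened so that it does not roll. 0.16 kg, balanced near x = 0. Origin: underside of the body (axis 11 mm above it), z up. Loose; own x points roughly away from the robot.
- model_pan: White plastic rectangular pan, the place of the dental models: 130 (own x) x 190 (own y) mm outside, walls 4 mm thick, 16 mm high, inner floor 4 mm above its underside. Origin: centre of the underside, z up. Fixed; room for both models side by side along own y.
- ring_dish: Round shallow aluminium dish, the place of the casting rings: 156 mm across the rim, 14 mm high, flat inner floor about 66 mm in radius, 4 mm above its underside. Origin: centre of the underside, z up. Fixed; room for both rings side by side.
- long_tray: Long narrow steel tray, the place of the handpiece: 80 (own x) x 200 (own y, its long direction) mm outside, walls 4 mm thick, 16 mm high, inner floor 4 mm above its underside. Origin: centre of the underside, z up. Fixed.
- amber_jar: Small amber glass jar with a black cap, 36 mm in diameter, 55 mm high. Bystander: leave it alone. Origin: centre of the underside, z up. Loose.
- bur_block: Small blue plastic block 50 (own x) x 30 (own y) x 22 mm with ten thin burs standing in it up to 39 mm high. Bystander: leave it alone. Origin: centre of the underside, z up. Loose.
There are look-alikes about, which are no part of the job. Leave any pink or yellow look-alike of the long_tray alone.

How it is judged:
At the end, for the whole second after the job is handed in: Models teeth up in the pan (within 55 mm of centre in its x, 85 in y), rings upright in the dish (within 60 mm of centre), undersides within 10 mm, tilt under 0.15 rad; handpiece level and lengthwise (0.6 rad) in the long tray (35 mm across, 45 along, under 30 high); all at rest (x of arch_model in the frame of model_pan between -0.055 and 0.055 m and y of arch_model in the frame of model_pan between -0.085 and 0.085 m and z of arch_model in the frame of model_pan between -0.01 and 0.01 m and angle between each of arch_model, quarter_model, wide_ring, slim_ring's own z axis and vertical below 0.15 rad and x of quarter_model in the frame of model_pan between -0.055 and 0.055 m and y of quarter_model in the frame of model_pan between -0.085 and 0.085 m and z of quarter_model in the frame of model_pan between -0.01 and 0.01 m and horizontal distance between each of wide_ring, slim_ring and ring_dish below 0.06 m and z of wide_ring in the frame of ring_dish between -0.01 and 0.01 m and z of slim_ring in the frame of ring_dish between -0.01 and 0.01 m and x of handpiece in the frame of long_tray between -0.035 and 0.035 m and y of handpiece in the frame of long_tray between -0.045 and 0.045 m and z of handpiece in the frame of long_tray below 0.03 m and angle between handpiece's own x axis and vertical between 1.42 and 1.72 rad and angle between the x axis of handpiece and the y axis of long_tray, either way round below 0.6 rad and linear speed of each of arch_model, quarter_model, wide_ring, slim_ring, handpiece below 0.02 m/s); the robot touches nothing.
It fails at once if the amber jar is shifted by more than 20 mm or knocked over (distance of amber_jar from where it was at the start of the episode above 0.02 m or angle between amber_jar's own z axis and vertical above 0.5 rad).
It fails at once if the bur block is shifted by more than 20 mm or knocked over (distance of bur_block from where it was at the start of the episode above 0.02 m or angle between bur_block's own z axis and vertical above 0.5 rad).
It fails at once if a model is dropped (falls freely, faster than 0.6 m/s, about 18 mm or more) ((contact force between arch_model and anything else below 0.01 N and linear speed of arch_model above 0.6 m/s) or (contact force between quarter_model and anything else below 0.01 N and linear speed of quarter_model above 0.6 m/s)).
It fails at once if a ring is dropped (falls freely, faster than 0.6 m/s, about 18 mm or more) ((contact force between wide_ring and anything else below 0.01 N and linear speed of wide_ring above 0.6 m/s) or (contact force between slim_ring and anything else below 0.01 N and linear speed of slim_ring above 0.6 m/s)).
It fails at once if the handpiece is dropped (falls freely, faster than 0.6 m/s, about 18 mm or more) ((contact force between handpiece and anything else below 0.01 N and linear speed of handpiece above 0.6 m/s)).
It also fails if it takes over 128 s, if anything falls off the work surface, if the arm or the gripper's body presses on something with over 40 N, if the wrist force passes 120 N, or if a joint passes its speed limit or range.

## Working session

There is one attempt and no reset: what is moved stays moved. The work goes in short steps, Python scripts to look and compute and a tool call to move; the robot and the scene stay as the last step left them, time stands still between calls to the robot, and variables do not carry over. Pictures are saved under pics/ and viewed, at most 14 in all, crops included, and the job is handed in when it is done.

Besides the shell and the picture viewer there is one more tool, called after "Request:" as a command line: name --pt "numbers of a row" for each row, then --argument value for the rest. jog_arm: Moves the arm, as the interface text tells. Shift numbers are shares of 0.08 m and turn numbers shares of 90 degrees, none past 1 either way. Its arguments: {"type":"object","properties":{"plan":{"type":"array"},"squeeze":{"type":"number"}},"required":["plan"]}

```bash
mkdir -p pics
python3 - <<'E'
from cell import readout,cams,robot
import cv2,numpy as np
print(readout.observe())
for n in("top","scene"):
    im=cams.read_camera(n);cv2.imwrite(f"pics/{n}0.png",im)
    c=cams.calibration(n);print(n,np.round(c["K"],1).tolist(),np.round(c["world_from_camera"],4).tolist())
E
```

```text
{'time': 0.0, 'qpos': array([-1.37004845e+00,  3.42758454e-01,  1.52500921e+00, -2.63391061e-05,
        1.27537807e+00, -1.45995773e-01]), 'qvel': array([-0.00096273,  0.00112596,  0.00054045,  0.00020874, -0.00087665,
        0.00199376]), 'joint_efforts': array([-1.30491750e-03, -4.31244493e+01, -2.44221246e+01,  7.18543888e-02,
        5.60489588e-02, -1.29753853e-04]), 'tool_pos': array([ 0.17834955, -0.49335402,  0.22602913]), 'tool_rot': array([-3.14005243e+00, -2.01019716e-04,  3.46751187e-01]), 'contact_force': array([0.30321326, 0.06308542, 0.52673835]), 'torque': array([0.02817072, 0.01066193, 0.02331731]), 'grip_force': 0.0, 'opening': 0.09171964692993823}
top [[483.3, 0.0, 320.0], [0.0, 483.3, 201.5], [0.0, 0.0, 1.0]] [[-0.0341, -0.978, 0.206, 0.1769], [-0.9994, 0.0335, -0.0066, -0.1475], [-0.0004, -0.2061, -0.9785, 1.3745], [0.0, 0.0, 0.0, 1.0]]
scene [[366.8, 0.0, 311.7], [0.0, 366.8, 201.3], [0.0, 0.0, 1.0]] [[-0.4915, 0.6277, -0.6037, 1.0677], [0.8709, 0.3511, -0.3439, 0.2335], [-0.0039, -0.6948, -0.7192, 0.787], [0.0, 0.0, 0.0, 1.0]]
```

View pics/top0.png

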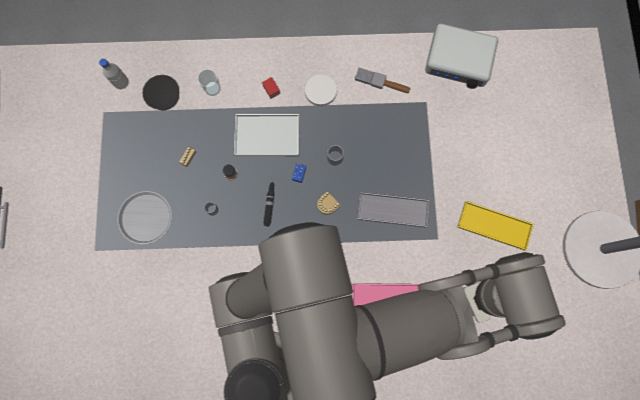

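View pics/scene0.png

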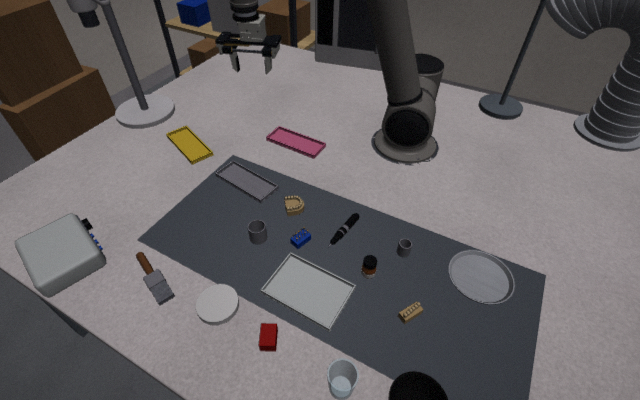

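```bash
cat > h.py <<'E'
import numpy as np,cv2
from cell import readout,cams
def cast(c,uv,z):
    uv=np.atleast_2d(np.asarray(uv,float));K=c["K"];T=np.array(c["world_from_camera"])
    d=np.c_[(uv[:,0]-K[0][2])/K[0][0],(uv[:,1]-K[1][2])/K[1][1],np.ones(len(uv))]@T[:3,:3].T
    return T[:3,3]+d*((z-T[2,3])/d[:,2])[:,None]
def proj(c,p):
    T=np.linalg.inv(np.array(c["world_from_camera"]));p=np.atleast_2d(p)@T[:3,:3].T+T[:3,3]
    q=p@np.array(c["K"]).T;return q[:,:2]/q[:,2:]
def blobs(m,c,z,amin=20):
    out=[]
    for k in cv2.findContours(m.astype(np.uint8)*255,cv2.RETR_EXTERNAL,cv2.CHAIN_APPROX_NONE)[0]:
        if cv2.contourArea(k)<amin: continue
        px=k[:,0].mean(0); w=(cast(c,k[:,0],z)[:,:2]*1000).astype(np.float32)
        (a,b),(s,t),g=cv2.minAreaRect(w)
        out.append((px.round().astype(int).tolist(),[round(a),round(b)],[round(s),round(t)],round(g)))
    return out
E
python3 - <<'E'
from h import *
c=cams.calibration("top");im=cv2.imread("pics/top0.png")
h=cv2.cvtColor(im,cv2.COLOR_BGR2HSV).astype(int);H,S,V=h[...,0],h[...,1],h[...,2]
roi=np.zeros(H.shape,bool);roi[106:246,100:434]=1
print("mat",h[180,200],"white",h[135,265],"dish",h[217,145],"tray",h[210,400])
for n,m,z in(("tan",(H>8)&(H<28)&(S>80)&(V>90),.02),("white",(V>175)&(S<40),.016),("blue",(H>100)&(H<128)&(S>130),.022),("dark",V<50,.02)):
    print(n,*blobs(m&roi,c,z),sep="\n ")
mm=np.abs(im.astype(int)-im[180,200]).max(2)>22
print("any",*blobs(mm&roi,c,.016),sep="\n ")
v=cv2.resize(im[100:260,95:445],None,fx=2.28,fy=2.28,interpolation=cv2.INTER_CUBIC);cv2.imwrite("pics/top0z.png",v)
E
```

```text
mat [107  18 128] white [ 60   4 200] dish [135   3 171] tray [143   7 139]
tan
 ([327, 208], [443, -177], [61, 34], 76)
 ([327, 200], [462, -177], [43, 41], 44)
 ([186, 158], [611, 228], [23, 51], 59)
white
 ([388, 243], [338, -343], [257, 14], 88)
 ([267, 136], [670, -7], [185, 118], 88)
 ([432, 141], [633, -492], [18, 223], 88)
 ([224, 107], [760, 119], [326, 10], 88)
 ([116, 117], [747, 440], [112, 198], 37)
blue
 ([298, 172], [551, -98], [30, 49], 74)
dark
 ([308, 224], [398, -120], [8, 62], 5)
 ([269, 216], [427, -7], [15, 56], 78)
any
 ([341, 238], [368, -227], [491, 66], 88)
 ([397, 222], [396, -358], [196, 26], 87)
 ([214, 211], [446, 147], [17, 32], 45)
 ([209, 206], [462, 162], [19, 29], 35)
 ([400, 199], [465, -369], [196, 26], 78)
 ([327, 204], [454, -176], [61, 60], 42)
 ([144, 218], [435, 347], [154, 154], 2)
 ([269, 203], [461, -10], [25, 130], 82)
 ([230, 172], [559, 104], [51, 38], 30)
 ([299, 173], [551, -98], [35, 55], 73)
 ([335, 161], [584, -203], [50, 27], 88)
 ([187, 156], [611, 228], [31, 57], 60)
 ([335, 150], [616, -206], [41, 25], 88)
 ([267, 134], [670, -6], [193, 131], 88)
 ([431, 145], [621, -486], [18, 247], 85)
 ([173, 114], [675, 213], [567, 187], 88)
```

View pics/top0z.png

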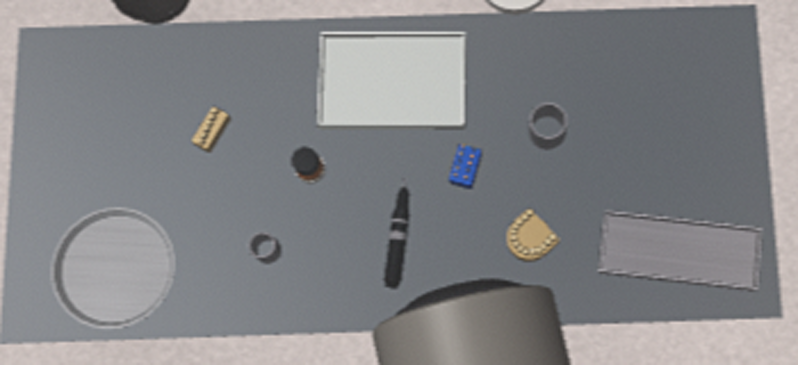

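The top view shows everything: pan (267,135), dish (144,218), tray (393,210), arch (327,204), quarter (187,156), wide ring (335,154), slim ring (211,209), handpiece (269,203), jar (230,172) and block (299,172). All sizes match the stated ones. I'll start moving towards the tray and arch for wrist views.

Request:
jog_arm --pt "0.6 0.4 0 -0.1 1" --pt "1 0.8 0 -0.2 1" --pt "1 0.8 0 -0.22 1"

```text
time: 0.4
tool_pos: [0.2607, -0.4269, 0.2263]
tool_rot: [-3.139, -0.0, -0.001]
contact_force: [-1.3, -0.1, 0.0]
opening: 0.092
grip_force: 0.0
```

Request:
jog_arm --pt "0.6 0.4 0 0 1" --pt "1 0.8 0 0 1" --pt "1 0.8 0 0 1"

```text
time: 0.7
tool_pos: [0.3415, -0.3619, 0.2265]
tool_rot: [-3.14, -0.001, 0.007]
contact_force: [-0.8, -0.5, 0.4]
opening: 0.0918
grip_force: 0.0
```

Request:
jog_arm --pt "0.6 0.4 0 0 1" --pt "1 0.8 0 0 1" --pt "1 0.8 0 0 1" --pt "1 0.8 0 0 1"

```text
time: 1.1
tool_pos: [0.4186, -0.3013, 0.2264]
tool_rot: [-3.141, 0.001, 0.004]
contact_force: [-1.0, -0.4, 0.4]
opening: 0.0917
grip_force: 0.0
```

Run:
```python
from h import *
s=readout.observe();c=cams.calibration("wrist");im=cams.read_camera("wrist");cv2.imwrite("pics/w1.png",im)
print(s["tool_pos"],s["tool_rot"],s["time"]);print(np.round(c["K"],1).tolist(),np.round(c["world_from_camera"],3).tolist())
print(cast(c,[[0,0],[640,0],[640,400],[0,400]],0).round(2).tolist())
```

```text
[ 0.4186387  -0.301254    0.22637604] [-3.14149865e+00  9.78138134e-04  3.91470200e-03] 1.1
[[277.6, 0.0, 322.9], [0.0, 277.6, 200.0], [0.0, 0.0, 1.0]] [[0.003, -0.966, -0.258, 0.487], [-1.0, -0.003, -0.001, -0.301], [-0.0, 0.258, -0.966, 0.385], [0.0, 0.0, 0.0, 1.0]]
[[0.63, 0.09, 0.0], [0.63, -0.68, 0.0], [0.02, -0.87, 0.0], [0.01, 0.27, 0.0]]
```

View pics/w1.png

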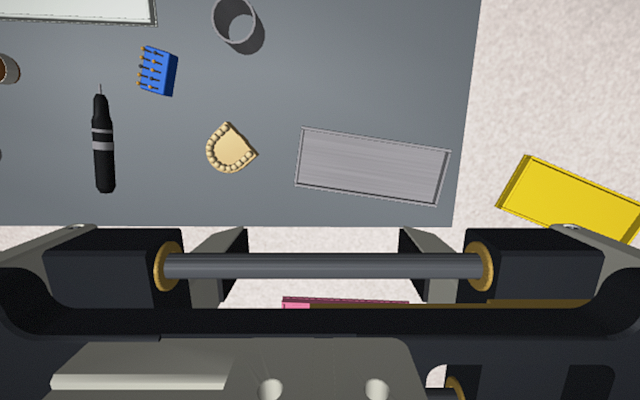

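The wrist view shows the tray with corners about (303,127), (451,150), (440,206) and (295,186), the handpiece from (100,85) to (105,192), and the arch with its flat back from (230,122) to (257,155). Now I'll measure these.

Run:
```python
from h import *
c=cams.calibration("wrist");im=cv2.imread("pics/w1.png")
h=cv2.cvtColor(im,cv2.COLOR_BGR2HSV).astype(int);H,S,V=h[...,0],h[...,1],h[...,2]
roi=np.zeros(H.shape,bool);roi[:222,:445]=1
r=lambda a:np.round(np.asarray(a)*1000).astype(int).tolist()
print("tray",r(cast(c,[[303,127],[451,150],[440,206],[295,186]],.016)))
t=roi&(H>8)&(H<28)&(S>50)&(V>70)
k=max(cv2.findContours(t.astype(np.uint8),0,cv2.CHAIN_APPROX_NONE)[0],key=cv2.contourArea)
hull=cv2.approxPolyDP(cv2.convexHull(k),1.2,True)[:,0]
print("arch",[(p.tolist(),r(q[:2])) for p,q in zip(hull,cast(c,hull,.02))])
d=roi&(V<75)&(S<90); d[:,:85]=0;d[:,125:]=0;d[:80]=0
k=max(cv2.findContours(d.astype(np.uint8),0,cv2.CHAIN_APPROX_NONE)[0],key=cv2.contourArea)
print("hp",blobs(d,c,.011),r(cast(c,[[105,192],[100,95],[100,85]],.011)))
for y in range(100,192,10):
  x=np.where(d[y])[0]; 
  if len(x):print(y,x.min(),x.max(),r(cast(c,[[(x.min()+x.max())/2,y]],.011)[0][:2]))
print("ring rim",r(cast(c,[[213,12],[254,12],[234,45]],.05)))
cv2.imwrite("pics/w1a.png",cv2.resize(im[100:200,180:280],None,fx=5,fy=5,interpolation=cv2.INTER_CUBIC))
```

```text
tray [[485, -276, 16], [456, -470, 16], [379, -464, 16], [407, -264, 16]]
arch [([229, 122], [491, -183]), ([258, 154], [451, -217]), ([237, 171], [428, -188]), ([223, 172], [427, -170]), ([215, 168], [432, -159]), ([208, 160], [443, -151]), ([206, 154], [451, -149]), ([206, 144], [463, -151]), ([211, 135], [475, -158]), ([224, 122], [491, -177])]
hp [([103, 143], [461, -10], [27, 130], 82)] [[397, 0, 11], [524, -19, 11], [535, -22, 11]]
100 94 107 [518, -19]
110 94 108 [506, -17]
120 91 110 [493, -14]
130 107 112 [481, -23]
140 93 112 [468, -11]
150 93 113 [455, -9]
160 94 113 [442, -7]
170 95 114 [428, -6]
180 96 114 [414, -4]
190 99 113 [400, -2]
ring rim [[603, -185, 50], [603, -229, 50], [571, -205, 50]]
```

View pics/w1a.png

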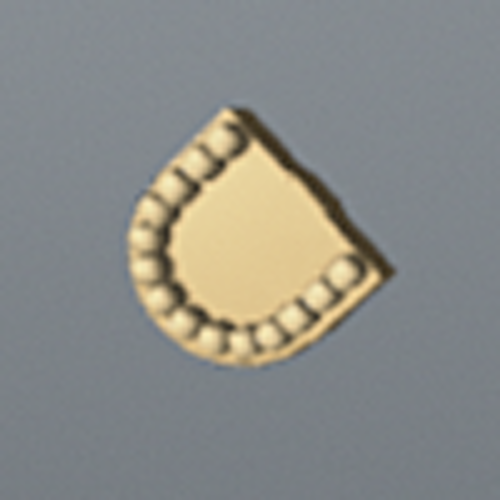

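The enlarged crop shows the flat back of the arch at upper right and the round front at lower left, so its own x points to about 133°. The sizes check out: back edge 54.5 mm, tray 78x198 mm, handpiece 140 mm. I'll take the handpiece first.

Request:
jog_arm --pt "0.2 0.6 -0.2 -0.09 1" --pt "0.475 1 -0.5 -0.09 1" --pt "0.475 1 -0.5 -0.09 1"

```text
time: 1.45
tool_pos: [0.4555, -0.2189, 0.184]
tool_rot: [-3.138, 0.005, -0.139]
contact_force: [-0.2, -0.3, -0.3]
opening: 0.0917
grip_force: 0.0
```

Request:
jog_arm --pt "0 0.6 -0.3 0 1" --pt "0 1 -0.5 0 1" --pt "0 1 -0.5 0 1"

```text
time: 1.75
tool_pos: [0.4538, -0.1397, 0.1448]
tool_rot: [-3.14, 0.006, -0.139]
contact_force: [0.4, -0.3, 0.0]
opening: 0.0917
grip_force: 0.0
```

Request:
jog_arm --pt "0 0.6 -0.3 0 1" --pt "0 1 -0.5 0 1" --pt "0 1 -0.5 0 1"

```text
time: 2.05
tool_pos: [0.4546, -0.0606, 0.1053]
tool_rot: [-3.141, 0.004, -0.139]
contact_force: [0.7, 0.7, -0.1]
opening: 0.0919
grip_force: 0.0
```

Request:
jog_arm --pt "0 0.4 0 0 1" --pt "0 0.65 0 0 1" --pt "0 0.65 0 0 1" --pt "0 0.65 0 0 1"

```text
time: 2.45
tool_pos: [0.4573, -0.0116, 0.1074]
tool_rot: [3.141, -0.002, -0.141]
contact_force: [0.7, 0.4, -0.5]
opening: 0.0917
grip_force: 0.0
```

Run:
```python
from h import *
s=readout.observe();c=cams.calibration("wrist");im=cams.read_camera("wrist");cv2.imwrite("pics/w2.png",im)
print(s["tool_pos"],s["tool_rot"],s["time"])
print(proj(c,[[.456,-.009,.022],[.518,-.019,.011],[.67,-.006,.016]]).round())
```

```text
[ 0.45725042 -0.01163694  0.1073913 ] [ 3.14071464e+00 -1.68005116e-03 -1.40674100e-01] 2.45
[[320. 205.]
 [321. 135.]
 [275. -71.]]
```

View pics/w2.png

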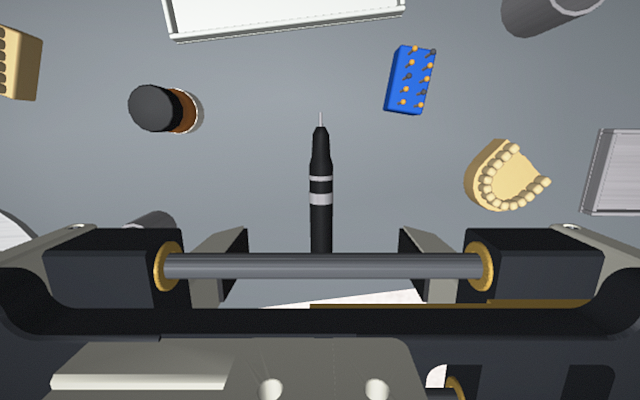

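The view is centred on the handpiece (axis at column 321, vertical). Descending to grip.

Request:
jog_arm --pt "0 0 -0.4 0 1" --pt "0 0 -0.75 0 1" --pt "0 0 -0.75 0 1"

```text
time: 2.8
tool_pos: [0.4545, -0.011, 0.0444]
tool_rot: [3.141, 0.006, -0.142]
contact_force: [-0.5, -0.1, 1.1]
opening: 0.0915
grip_force: 0.0
```

Request:
jog_arm --pt "0 0 -0.25 0 1" --pt "0 0 -0.5 0 1" --pt "0 0 -0.5 0 1" --pt "0 0 -0.5 0 1"

```text
time: 3.2
tool_pos: [0.4571, -0.0105, 0.0077]
tool_rot: [3.141, -0.001, -0.141]
contact_force: [0.0, -0.6, 0.8]
opening: 0.0917
grip_force: 0.0
```

Request:
jog_arm --pt "0 0 0 0 -1" --pt "0 0 0 0 -1" --pt "0 0 0 0 -1" --pt "0 0 0 0 -1" --pt "0 0 0 0 -1" --pt "0 0 0 0 -1" --pt "0 0 0 0 -1" --pt "0 0 0 0 -1" --squeeze 25

```text
time: 4.0
tool_pos: [0.4564, -0.0097, 0.0067]
tool_rot: [3.142, 0.0, -0.14]
contact_force: [-0.5, -0.5, -0.1]
opening: 0.0327
grip_force: 0.0
```

Request:
jog_arm --pt "0 0 0 0 -1" --pt "0 0 0 0 -1" --pt "0 0 0 0 -1" --pt "0 0 0 0 -1" --pt "0 0 0.3 0 -1" --pt "0 0 0.7 0 -1" --pt "0 0 1 0 -1" --pt "0 0 1 0 -1"

```text
time: 4.8
tool_pos: [0.4583, -0.0101, 0.0893]
tool_rot: [3.141, -0.006, -0.14]
contact_force: [0.3, 0.4, -1.5]
opening: 0.022
grip_force: 25.0
```

Request:
jog_arm --pt "0 -0.3 0 0.09 -1" --pt "0 -0.6 0 0.18 -1" --pt "-0.1 -0.9 0 0.27 -1" --pt "-0.3 -1 0 0.36 -1" --pt "-0.3 -1 0 0.45 -1" --pt "-0.3 -1 0 0.54 -1"

```text
time: 5.4
tool_pos: [0.4313, -0.0899, 0.0856]
tool_rot: [-3.14, 0.001, 0.713]
contact_force: [0.4, 0.5, -0.8]
opening: 0.0218
grip_force: 25.0
```

Request:
jog_arm --pt "0 -0.3 0 0.09 -1" --pt "0 -0.6 0 0.18 -1" --pt "0 -0.9 0 0.27 -1" --pt "0 -1 0 0.36 -1" --pt "0 -1 0 0.45 -1" --pt "0 -1 0 0.46 -1"

```text
time: 6.0
tool_pos: [0.4317, -0.1697, 0.0856]
tool_rot: [-3.14, -0.001, 1.432]
contact_force: [-0.9, 0.9, -0.6]
opening: 0.0217
grip_force: 25.0
```

Request:
jog_arm --pt "0 -0.4 0 0 -1" --pt "0 -0.8 0 0 -1" --pt "0 -1 0 0 -1" --pt "0 -1 0 0 -1"

```text
time: 6.4
tool_pos: [0.4323, -0.2511, 0.0861]
tool_rot: [-3.141, -0.0, 1.426]
contact_force: [0.4, 1.2, -2.6]
opening: 0.0215
grip_force: 25.0
```

Request:
jog_arm --pt "0 -0.4 0 0 -1" --pt "0 -0.8 0 0 -1" --pt "0 -1 0 0 -1" --pt "0 -1 0 0 -1"

```text
time: 6.8
tool_pos: [0.4324, -0.3304, 0.0863]
tool_rot: [-3.141, -0.0, 1.428]
contact_force: [0.7, -0.4, -0.7]
opening: 0.0217
grip_force: 25.0
```

Request:
jog_arm --pt "0 -0.4 0 0 -1" --pt "0 -0.6 0 0 -1" --pt "0 -0.6 0 0 -1" --pt "0 -0.6 0 0 -1"

```text
time: 7.2
tool_pos: [0.4323, -0.3758, 0.0862]
tool_rot: [-3.14, -0.002, 1.431]
contact_force: [-1.0, 0.6, -1.2]
opening: 0.0216
grip_force: 25.0
```

Run:
```python
from h import *
s=readout.observe();c=cams.calibration("wrist");im=cams.read_camera("wrist");cv2.imwrite("pics/w3.png",im)
print(s["tool_pos"],s["tool_rot"],s["time"],s["grip_force"],s["opening"])
print(proj(c,[[.485,-.276,.016],[.456,-.470,.016],[.379,-.464,.016],[.407,-.264,.016]]).round())
```

```text
[ 0.43226721 -0.37581285  0.08623088] [-3.14028295e+00 -1.91218291e-03  1.43051091e+00] 7.2 24.998597502708435 0.02162805642762288
[[374.  76.]
 [363. 300.]
 [281. 305.]
 [271.  74.]]
```

View pics/w3.png

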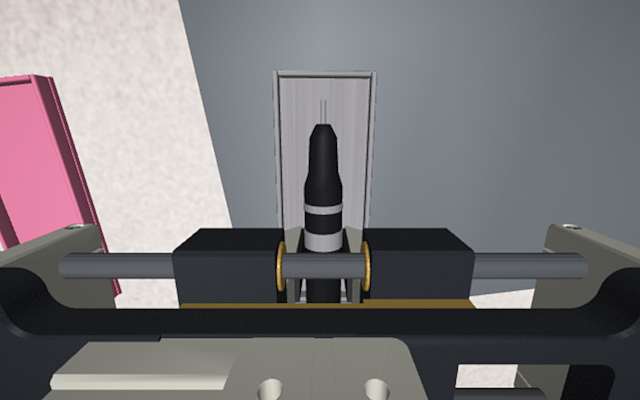

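The handpiece is over the tray and lengthwise, on its centre line (tray end wall from column 273 to 377, tool at column 323). Lowering and releasing with a small opening.

Request:
jog_arm --pt "0 0 -0.3 0 -1" --pt "0 0 -0.6 0 -1" --pt "0 0 -0.8 0 -1" --pt "0 0 -0.86 0 -1" --pt "0 0 -0.9 0 -1" --pt "0 0 -0.93 0 -1" --pt "0 0 -0.93 0 -1" --pt "0 0 -0.93 0 -1"

```text
time: 8.05
tool_pos: [0.4327, -0.378, 0.013]
tool_rot: [3.141, 0.001, 1.431]
contact_force: [-0.1, -0.0, -2.2]
opening: 0.022
grip_force: 25.0
```

Request:
jog_arm --pt "0 0 0 0 -0.4" --pt "0 0 0 0 -0.4" --pt "0 0 0 0 -0.38" --pt "0 0 0 0 -0.38" --pt "0 0 0.15 0 -0.38" --pt "0 0 0.3 0 -0.38" --pt "0 0 0.6 0 -0.38" --pt "0 0 1 0 -0.38" --pt "0 0 1 0 0" --pt "0 0 1 0 0.5"

```text
time: 9.05
tool_pos: [0.4329, -0.3782, 0.0939]
tool_rot: [3.139, 0.002, 1.431]
contact_force: [0.2, 0.7, 0.0]
opening: 0.0401
grip_force: 0.0
```

Request:
jog_arm --pt "0.1 0.3 0 0.09 1" --pt "0.2 0.6 0 0.18 1" --pt "0.325 0.9 0 0.27 1" --pt "0.325 1 0 0.3 1"

```text
time: 9.45
tool_pos: [0.4586, -0.2952, 0.0914]
tool_rot: [-3.141, -0.002, 1.908]
contact_force: [-0.8, -0.9, -0.5]
opening: 0.0717
grip_force: 0.0
```

Request:
jog_arm --pt "0 0.4 0 0.09 1" --pt "0 0.8 0 0.18 1" --pt "0 1 0 0.265 1" --pt "0 1 0 0.265 1"

```text
time: 9.85
tool_pos: [0.4577, -0.2155, 0.0916]
tool_rot: [-3.141, -0.003, 2.322]
contact_force: [0.5, 0.4, -0.8]
opening: 0.0917
grip_force: 0.0
```

Request:
jog_arm --pt "0 0.4 0 0 1" --pt "0 0.4 0 0 1" --pt "0 0.4 0 0 1" --pt "0 0.4 0 0 1"

```text
time: 10.25
tool_pos: [0.4587, -0.1869, 0.0922]
tool_rot: [-3.141, 0.001, 2.316]
contact_force: [-0.8, -0.4, -0.5]
opening: 0.0921
grip_force: 0.0
```

Run:
```python
from h import *
im=cams.read_camera("top");cv2.imwrite("pics/t4.png",im)
s=readout.observe();c=cams.calibration("wrist");im=cams.read_camera("wrist")
print(s["tool_pos"],s["tool_rot"],s["time"],s["opening"])
for p in proj(c,[[.491,-.180,.02],[.451,-.217,.02],[.459,-.185,.02]]): cv2.circle(im,tuple(int(v) for v in p.round()),2,(0,0,255),-1)
cv2.imwrite("pics/w4.png",im)
```

```text
[ 0.45861986 -0.18694656  0.09226018] [3.14158841e+00 4.69503918e-04 2.31603247e+00] 10.3 0.09181542726185765
```

View pics/w4.png

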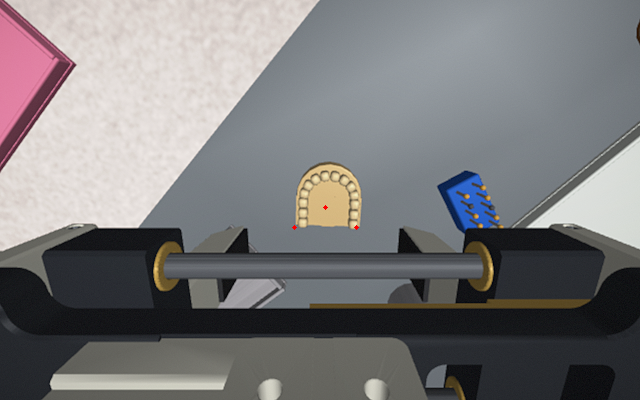

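The arch is square to the fingers, but its axis is at column 329 against 323 for the tool. I'll shift about 4 mm, then descend and grip.

Request:
jog_arm --pt "0.04 0.04 -0.3 0 1" --pt "0.04 0.04 -0.6 0 1" --pt "0.04 0.04 -0.6 0 1" --pt "0.04 0.04 -0.6 0 1"

```text
time: 10.75
tool_pos: [0.4616, -0.183, 0.0444]
tool_rot: [-3.141, -0.001, 2.317]
contact_force: [0.5, 0.2, 0.1]
opening: 0.0923
grip_force: 0.0
```

Request:
jog_arm --pt "0 0 -0.2 0 1" --pt "0 0 -0.4 0 1" --pt "0 0 -0.5 0 1" --pt "0 0 -0.5 0 1" --pt "0 0 -0.5 0 -1" --pt "0 0 -0.5 0 -1" --pt "0 0 -0.5 0 -1" --pt "0 0 -0.5 0 -1" --pt "0 0 -0.5 0 -1" --pt "0 0 -0.5 0 -1" --pt "0 0 -0.5 0 -1" --pt "0 0 -0.5 0 -1"

```text
time: 11.95
tool_pos: [0.4618, -0.1826, 0.0046]
tool_rot: [3.141, 0.0, 2.318]
contact_force: [0.0, -0.2, 3.7]
opening: 0.056
grip_force: 24.9
```

Request:
jog_arm --pt "0 0 0 0 -1" --pt "0 0 0 0 -1" --pt "0 0 0.2 0 -1" --pt "0 0 0.6 0 -1" --pt "0 0 1 0 -1" --pt "0 0 1 0 -1" --pt "0 0 1 0 -1"

```text
time: 12.65
tool_pos: [0.4616, -0.1825, 0.0843]
tool_rot: [3.141, 0.001, 2.318]
contact_force: [-0.1, -0.4, -1.0]
opening: 0.0557
grip_force: 24.9
```

Run:
```python
from h import *
c=cams.calibration("top");im=cams.read_camera("top")
h=cv2.cvtColor(im,cv2.COLOR_BGR2HSV).astype(int)
m=(h[...,2]>170)&(h[...,1]<25);m[:107]=0;m[170:]=0;m[:,:225]=0;m[:,305:]=0
for k in cv2.findContours(m.astype(np.uint8),0,cv2.CHAIN_APPROX_NONE)[0]:
    if cv2.contourArea(k)>500:
        (a,b),(s,t),g=cv2.minAreaRect(k);print((a,b),(s,t),g,cast(c,cv2.boxPoints(((a,b),(s,t),g)),.012).round(3).tolist())
```

```text
(266.5, 135.0) (62.99999237060547, 37.99999237060547) -0.0 [[0.615, 0.088, 0.012], [0.734, 0.089, 0.012], [0.727, -0.1, 0.012], [0.609, -0.097, 0.012]]
```

Request:
jog_arm --pt "0.3 0.2 0 -0.09 -1" --pt "0.6 0.4 0 -0.18 -1" --pt "0.9 0.6 0 -0.27 -1" --pt "1 0.6 0 -0.27 -1"

```text
time: 13.1
tool_pos: [0.5425, -0.1325, 0.0824]
tool_rot: [-3.14, -0.002, 1.893]
contact_force: [-0.7, -0.2, -0.9]
opening: 0.0555
grip_force: 24.9
```

Request:
jog_arm --pt "0.3 0.2 0 -0.09 -1" --pt "0.6 0.4 0 -0.18 -1" --pt "0.9 0.6 0 -0.217 -1" --pt "1 0.6 0 -0.217 -1"

```text
time: 13.5
tool_pos: [0.6224, -0.085, 0.0825]
tool_rot: [-3.14, -0.001, 1.556]
contact_force: [0.0, -0.3, -0.8]
opening: 0.0557
grip_force: 24.9
```

Request:
jog_arm --pt "0.3 0.2 0 0 -1" --pt "0.6 0.35 0 0 -1" --pt "0.6 0.35 0 0 -1" --pt "0.6 0.35 -0.2 0 -1" --pt "0.6 0.35 -0.4 0 -1" --pt "0.6 0.35 -0.5 0 -1" --pt "0.6 0.35 -0.5 0 -1" --pt "0.6 0.35 -0.5 0 -1"

```text
time: 14.3
tool_pos: [0.6694, -0.0591, 0.0444]
tool_rot: [-3.141, 0.0, 1.553]
contact_force: [-0.0, -0.3, -1.0]
opening: 0.0557
grip_force: 24.9
```

Run:
```python
from h import *
s=readout.observe();c=cams.calibration("wrist");im=cams.read_camera("wrist");cv2.imwrite("pics/w5.png",im)
print(s["tool_pos"],s["tool_rot"],s["time"],s["grip_force"])
```

```text
[ 0.66940543 -0.05914793  0.04443609] [-3.14132944e+00  9.41203855e-05  1.55339080e+00] 14.3 24.91163559257984
```

View pics/w5.png

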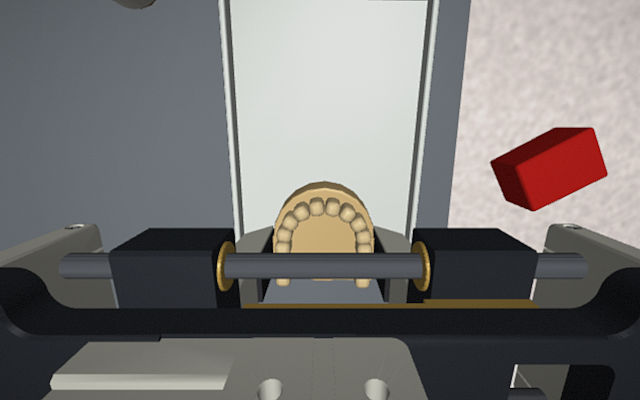

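The arch is centred between the pan's long walls (columns 233 and 412, arch at 323). Lowering.

Request:
jog_arm --pt "0 0 -0.15 0 -1" --pt "0 0 -0.3 0 -1" --pt "0 0 -0.38 0 -1" --pt "0 0 -0.42 0 -1" --pt "0 0 -0.44 0 -1" --pt "0 0 -0.45 0 -1" --pt "0 0 -0.45 0 -1"

```text
time: 15.05
tool_pos: [0.67, -0.0586, 0.0087]
tool_rot: [3.141, 0.0, 1.553]
contact_force: [0.3, -0.0, -1.6]
opening: 0.0558
grip_force: 24.9
```

Request:
jog_arm --pt "0 0 0 0 0.4" --pt "0 0 0 0 0.4" --pt "0 0 0 0 0.4" --pt "0 0 0.1 0 0.4" --pt "0 0 0.4 0 0.4" --pt "0 0 0.8 0 0.5" --pt "0 0 1 0 0.5" --pt "0 0 1 0 1"

```text
time: 15.85
tool_pos: [0.6716, -0.0589, 0.0922]
tool_rot: [3.135, 0.001, 1.553]
contact_force: [-0.3, -0.8, -0.3]
opening: 0.0731
grip_force: 0.0
```

Run:
```python
from h import *
s=readout.observe();c=cams.calibration("wrist");im=cams.read_camera("wrist");cv2.imwrite("pics/w6.png",im)
h=cv2.cvtColor(im,cv2.COLOR_BGR2HSV).astype(int);H,S,V=h[...,0],h[...,1],h[...,2]
t=(H>8)&(H<28)&(S>50)&(V>70);t[220:]=0
print(s["tool_pos"],blobs(t,c,.024))
ct=cams.calibration("top");print("quarter expected px in wrist",proj(c,[[.611,.228,.02]]).round())
```

```text
[ 0.67159346 -0.05888348  0.09217826] [([320, 196], [670, -43], [48, 56], 89), ([172, 6], [566, 95], [11, 5], 45)]
quarter expected px in wrist [[ 214. -247.]]
```

Request:
jog_arm --pt "-0.1 0.4 0.1 0.09 1" --pt "-0.2 0.8 0.1 0.18 1" --pt "-0.2 1 0.1 0.25 1"

```text
time: 16.2
tool_pos: [0.6518, 0.0238, 0.0949]
tool_rot: [-3.139, -0.002, 1.952]
contact_force: [-0.6, -1.6, 0.2]
opening: 0.0915
grip_force: 0.0
```

Request:
jog_arm --pt "-0.1 0.4 0 0.09 1" --pt "-0.2 0.8 0 0.18 1" --pt "-0.2 1 0 0.25 1"

```text
time: 16.5
tool_pos: [0.6356, 0.104, 0.0946]
tool_rot: [-3.139, -0.003, 2.346]
contact_force: [-0.6, 0.2, -0.1]
opening: 0.0919
grip_force: 0.0
```

Request:
jog_arm --pt "-0.1 0.4 0 0.09 1" --pt "-0.2 0.8 0 0.155 1" --pt "-0.2 1 0 0.155 1" --pt "-0.2 1 0 0.155 1"

```text
time: 16.9
tool_pos: [0.621, 0.1834, 0.0953]
tool_rot: [-3.141, -0.001, 2.582]
contact_force: [0.4, 0.2, -0.2]
opening: 0.092
grip_force: 0.0
```

Request:
jog_arm --pt "-0.1 0.4 0 0 1" --pt "-0.15 0.58 0 0 1" --pt "-0.15 0.58 0 0 1" --pt "-0.15 0.58 0 0 1"

```text
time: 17.3
tool_pos: [0.6099, 0.2268, 0.0961]
tool_rot: [-3.141, 0.0, 2.582]
contact_force: [0.5, -0.5, -0.3]
opening: 0.092
grip_force: 0.0
```

Run:
```python
from h import *
s=readout.observe();c=cams.calibration("wrist");im=cams.read_camera("wrist");cv2.imwrite("pics/w7.png",im)
h=cv2.cvtColor(im,cv2.COLOR_BGR2HSV).astype(int);H,S,V=h[...,0],h[...,1],h[...,2]
t=(H>8)&(H<28)&(S>50)&(V>70);t[:150]=0;t[240:]=0;t[:,:240]=0;t[:,410:]=0
print(s["tool_pos"],s["tool_rot"],s["time"],blobs(t,c,.022))
```

```text
[0.60994814 0.22679302 0.09608567] [-3.14093928e+00  2.94221952e-04  2.58150047e+00] 17.3 [([326, 206], [611, 229], [24, 58], 60)]
```

View pics/w7.png

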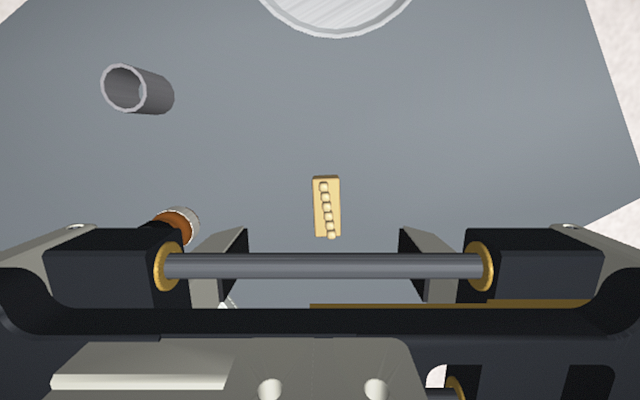

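The quarter is between the fingers, its centre at (327,207) against column 323 for the tool, so a 3–4 mm shift. The jar (175,225) is left of the fingers; its near edge is about 48 mm outside the finger back. Gripping.

Request:
jog_arm --pt "0.02 0.03 -0.3 0 1" --pt "0.02 0.03 -0.65 0 1" --pt "0.02 0.03 -0.65 0 0.5" --pt "0.02 0.03 -0.65 0 0.3"

```text
time: 17.75
tool_pos: [0.6115, 0.2292, 0.0444]
tool_rot: [-3.141, -0.0, 2.581]
contact_force: [0.7, -0.0, 0.9]
opening: 0.0804
grip_force: 0.0
```

Request:
jog_arm --pt "0 0 -0.2 0 0.3" --pt "0 0 -0.4 0 0.3" --pt "0 0 -0.5 0 0.3" --pt "0 0 -0.5 0 0.3" --pt "0 0 -0.5 0 -1" --pt "0 0 -0.5 0 -1" --pt "0 0 -0.5 0 -1" --pt "0 0 -0.5 0 -1" --pt "0 0 -0.5 0 -1" --pt "0 0 -0.5 0 -1" --pt "0 0 -0.5 0 -1" --pt "0 0 -0.5 0 -1"

```text
time: 18.95
tool_pos: [0.6114, 0.2303, 0.0046]
tool_rot: [3.141, 0.0, 2.582]
contact_force: [-0.9, 0.0, 3.0]
opening: 0.0239
grip_force: 24.8
```

Request:
jog_arm --pt "0 0 0 0 -1" --pt "0 0 0 0 -1" --pt "0 0 0.2 0 -1" --pt "0 0 0.6 0 -1" --pt "0 0 1 0 -1" --pt "0 0 1 0 -1" --pt "0 0 1 0 -1"

```text
time: 19.65
tool_pos: [0.6116, 0.2303, 0.0856]
tool_rot: [3.14, 0.001, 2.582]
contact_force: [0.2, -0.4, -1.7]
opening: 0.0238
grip_force: 24.8
```

Request:
jog_arm --pt "0.2 -0.3 0 -0.09 -1" --pt "0.4 -0.6 0 -0.18 -1" --pt "0.6 -0.9 0 -0.27 -1" --pt "0.74 -1 0 -0.33 -1"

```text
time: 20.05
tool_pos: [0.6705, 0.1475, 0.0826]
tool_rot: [-3.139, -0.0, 2.056]
contact_force: [0.7, 0.3, -0.8]
opening: 0.0236
grip_force: 24.8
```

Request:
jog_arm --pt "0 -0.3 0 -0.09 -1" --pt "0 -0.6 0 -0.18 -1" --pt "0 -0.9 0 -0.27 -1" --pt "0 -1 0 -0.325 -1"

```text
time: 20.45
tool_pos: [0.6695, 0.0677, 0.0825]
tool_rot: [-3.138, 0.001, 1.546]
contact_force: [-0.5, 0.1, -0.1]
opening: 0.0241
grip_force: 24.8
```

Request:
jog_arm --pt "0 -0.31 0 0 -1" --pt "0 -0.31 0 0 -1" --pt "0 -0.31 -0.2 0 -1" --pt "0 -0.31 -0.4 0 -1" --pt "0 -0.31 -0.5 0 -1" --pt "0 -0.31 -0.5 0 -1" --pt "0 -0.31 -0.5 0 -1"

```text
time: 21.15
tool_pos: [0.6705, 0.0458, 0.0443]
tool_rot: [-3.141, -0.0, 1.554]
contact_force: [0.2, 0.7, -0.3]
opening: 0.0238
grip_force: 24.8
```

Run:
```python
from h import *
s=readout.observe();c=cams.calibration("wrist");im=cams.read_camera("wrist");cv2.imwrite("pics/w8.png",im)
print(s["tool_pos"],s["tool_rot"],s["time"],s["grip_force"])
```

```text
[0.67048206 0.04582899 0.04432719] [-3.14141112e+00 -9.43004924e-05  1.55350536e+00] 21.15 24.838100373744965
```

View pics/w8.png

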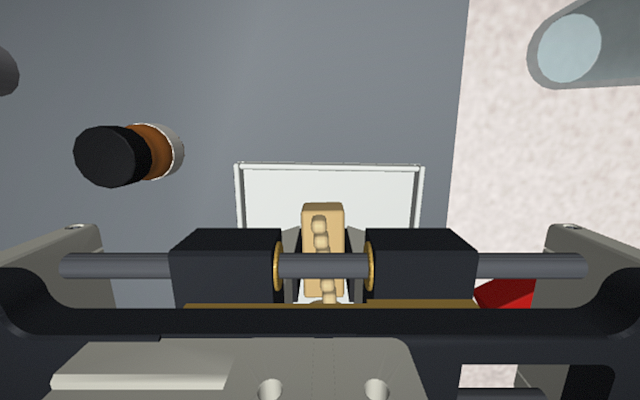

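The quarter hangs over the pan's +y half, clear of the end wall (row 165). Lowering and releasing.

Request:
jog_arm --pt "0 0 -0.15 0 -1" --pt "0 0 -0.3 0 -1" --pt "0 0 -0.38 0 -1" --pt "0 0 -0.42 0 -1" --pt "0 0 -0.44 0 -1" --pt "0 0 -0.45 0 -1" --pt "0 0 -0.45 0 -1"

```text
time: 21.9
tool_pos: [0.6708, 0.0454, 0.0087]
tool_rot: [3.141, 0.0, 1.553]
contact_force: [-0.2, 0.7, -0.2]
opening: 0.0236
grip_force: 24.8
```

Request:
jog_arm --pt "0 0 0 0 -0.2" --pt "0 0 0 0 -0.2" --pt "0 0 0 0 -0.2" --pt "0 0 0.1 0 -0.2" --pt "0 0 0.4 0 0" --pt "0 0 0.8 0 0" --pt "0 0 1 0 0.5" --pt "0 0 1 0 1"

```text
time: 22.7
tool_pos: [0.6724, 0.0454, 0.0922]
tool_rot: [3.135, 0.0, 1.553]
contact_force: [-0.7, 0.2, 0.1]
opening: 0.0577
grip_force: 0.0
```

Run:
```python
from h import *
c=cams.calibration("top");im=cams.read_camera("top");cv2.imwrite("pics/t9.png",im)
w=cams.calibration("scene");sc=cams.read_camera("scene");cv2.imwrite("pics/s9.png",sc)
cv2.imwrite("pics/t9z.png",cv2.resize(im[100:260,95:445],None,fx=2.28,fy=2.28,interpolation=cv2.INTER_CUBIC))
```

```text
(no output)
```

View pics/t9z.png

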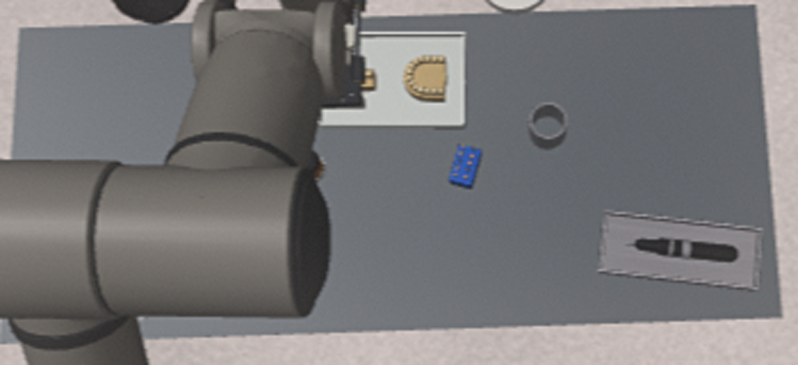

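The top view shows the handpiece lengthwise in the tray (690,250), the arch in the pan (425,78) and the quarter beside it, partly hidden at (368,78). Now to the slim ring.

Request:
jog_arm --pt "-0.4 0.2 0.3 0 1" --pt "-0.8 0.4 0.3 0 1" --pt "-1 0.5 0.3 0 1"

```text
time: 23.1
tool_pos: [0.5874, 0.0865, 0.1111]
tool_rot: [-3.138, -0.0, 1.554]
contact_force: [-0.9, 0.1, 0.5]
opening: 0.0888
grip_force: 0.0
```

Request:
jog_arm --pt "-0.4 0.2 0 0 1" --pt "-0.8 0.4 0 0 1" --pt "-1 0.5 0 0 1"

```text
time: 23.4
tool_pos: [0.5067, 0.1264, 0.1107]
tool_rot: [-3.137, 0.0, 1.554]
contact_force: [0.3, -1.2, 0.1]
opening: 0.0918
grip_force: 0.0
```

Request:
jog_arm --pt "-0.4 0.2 0 0 1" --pt "-0.7 0.34 0 0 1" --pt "-0.7 0.34 0 0 1" --pt "-0.7 0.34 0 0 1"

```text
time: 23.8
tool_pos: [0.4541, 0.1527, 0.1117]
tool_rot: [-3.141, 0.0, 1.554]
contact_force: [-0.0, 0.3, -0.3]
opening: 0.0918
grip_force: 0.0
```

Run:
```python
from h import *
s=readout.observe();c=cams.calibration("wrist");im=cams.read_camera("wrist");cv2.imwrite("pics/w10.png",im)
print(s["tool_pos"],s["tool_rot"],s["time"])
print("exp",proj(c,[[.45,.153,.04],[.435,.347,.014]]).round())
cv2.imwrite("pics/w10z.png",cv2.resize(im[0:260,150:500],None,fx=2,fy=2))
```

```text
[0.45406996 0.15271838 0.11167427] [-3.14059239e+00  3.86613262e-04  1.55407868e+00] 23.8
exp [[319. 208.]
 [295. -40.]]
```

View pics/w10z.png

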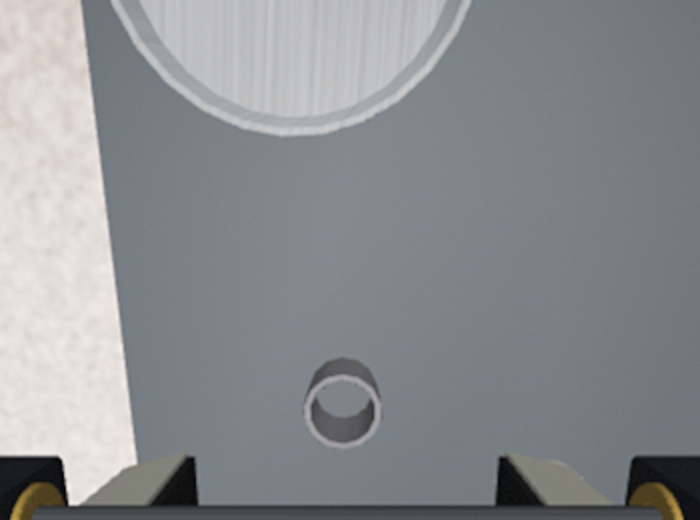

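The slim ring's rim centre is at (321.5,205.5), which gives about (0.452, 0.155), 2–3 mm from the tool. The near rim of the dish is at about (295,66). Gripping.

Run:
```python
from h import *
c=cams.calibration("wrist");print(cast(c,[[321.5,205.5]],.04).round(4),"dish near rim, expect y=.269",cast(c,[[295,66.5]],.014).round(4))
im=cv2.imread("pics/top0.png");ct=cams.calibration("top")
m=(np.abs(im.astype(int)-im[180,200]).max(2)>22).astype(np.uint8)
for k in cv2.findContours(m,0,cv2.CHAIN_APPROX_NONE)[0]:
    (x,y)=k[:,0].mean(0)
    if abs(x-144)<8 and abs(y-218)<8 and len(k)>60: print(cv2.minEnclosingCircle((cast(ct,k[:,0],.012)[:,:2]*1000).astype(np.float32)))
w=cv2.cvtColor(im,cv2.COLOR_BGR2GRAY)[135:175,315:355];print("wide ring rim cast",cast(ct,[[335,152]],.05).round(3))
```

```text
[[0.453  0.1552 0.04  ]] dish near rim, expect y=.269 [[0.4326 0.2707 0.014 ]]
wide ring rim cast [[ 0.599 -0.204  0.05 ]]
```

Request:
jog_arm --pt "-0.02 0.03 -0.3 0 1" --pt "-0.02 0.03 -0.65 0 1" --pt "-0.02 0.03 -0.65 0 0.5" --pt "-0.02 0.03 -0.65 0 0.4"

```text
time: 24.25
tool_pos: [0.4533, 0.1546, 0.0601]
tool_rot: [-3.141, 0.0, 1.552]
contact_force: [-0.4, -0.4, 0.5]
opening: 0.0801
grip_force: 0.0
```

Request:
jog_arm --pt "0 0 -0.3 0 0.4" --pt "0 0 -0.5 0 0.4" --pt "0 0 -0.63 0 0.4" --pt "0 0 -0.63 0 0.4" --pt "0 0 -0.63 0 -1" --pt "0 0 -0.63 0 -1" --pt "0 0 -0.63 0 -1" --pt "0 0 -0.63 0 -1" --pt "0 0 -0.63 0 -1" --pt "0 0 -0.63 0 -1" --pt "0 0 -0.63 0 -1" --pt "0 0 -0.63 0 -1"

```text
time: 25.45
tool_pos: [0.4531, 0.1551, 0.0103]
tool_rot: [3.141, -0.0, 1.553]
contact_force: [-0.4, 0.4, 4.9]
opening: 0.0337
grip_force: 25.0
```

Request:
jog_arm --pt "0 0 0 0 -1" --pt "0 0 0 0 -1" --pt "0 0 0.2 0 -1" --pt "0 0 0.6 0 -1" --pt "0 0 0.8 0 -1" --pt "0 0 0.8 0 -1"

```text
time: 26.05
tool_pos: [0.4542, 0.1553, 0.0757]
tool_rot: [3.137, -0.001, 1.553]
contact_force: [0.7, -0.6, -1.3]
opening: 0.0337
grip_force: 25.0
```

Request:
jog_arm --pt "-0.1 0.4 0 0 -1" --pt "-0.25 0.8 0 0 -1" --pt "-0.25 1 0 0 -1" --pt "-0.25 1 0 0 -1"

```text
time: 26.45
tool_pos: [0.4319, 0.2365, 0.0727]
tool_rot: [-3.14, 0.0, 1.556]
contact_force: [-0.0, -0.6, -0.3]
opening: 0.0332
grip_force: 25.0
```

Request:
jog_arm --pt "0 0.4 0 0 -1" --pt "0 0.8 0 0 -1" --pt "0 1 0 0 -1" --pt "0 1 0 0 -1" --pt "0 1 -0.3 0 -1" --pt "0 1 -0.5 0 -1" --pt "0 1 -0.5 0 -1" --pt "0 1 -0.5 0 -1"

```text
time: 27.25
tool_pos: [0.4329, 0.314, 0.0338]
tool_rot: [-3.141, 0.001, 1.552]
contact_force: [0.3, 1.2, 0.2]
opening: 0.0333
grip_force: 25.0
```

Request:
jog_arm --pt "0 0 -0.1 0 -1" --pt "0 0 -0.17 0 -1" --pt "0 0 -0.22 0 -1" --pt "0 0 -0.25 0 -1" --pt "0 0 -0.25 0 -1" --pt "0 0 -0.25 0 -1"

```text
time: 27.85
tool_pos: [0.4328, 0.315, 0.0144]
tool_rot: [3.142, 0.0, 1.553]
contact_force: [-1.1, -2.5, 4.5]
opening: 0.0337
grip_force: 25.0
```

Request:
jog_arm --pt "0 0 0 0 -0.05" --pt "0 0 0 0 -0.05" --pt "0 0 0 0 -0.05" --pt "0 0 0.1 0 -0.05" --pt "0 0 0.4 0 0" --pt "0 0 0.8 0 0" --pt "0 0 1 0 0.5" --pt "0 0 1 0 1"

```text
time: 28.65
tool_pos: [0.4344, 0.3159, 0.0968]
tool_rot: [3.136, -0.003, 1.553]
contact_force: [0.2, 0.7, 0.7]
opening: 0.0575
grip_force: 0.0
```

Request:
jog_arm --pt "0.1 -0.4 0.3 0 1" --pt "0.3 -0.8 0.4 0 1" --pt "0.3 -1 0.4 0 1"

```text
time: 28.95
tool_pos: [0.4585, 0.2333, 0.1264]
tool_rot: [3.139, -0.0, 1.552]
contact_force: [-0.1, -0.5, -1.2]
opening: 0.0813
grip_force: 0.0
```

Request:
jog_arm --pt "0.1 -0.5 0 0 1" --pt "0.3 -1 0 0 1" --pt "0.3 -1 0 0 1"

```text
time: 29.25
tool_pos: [0.4815, 0.1513, 0.1248]
tool_rot: [-3.141, 0.001, 1.548]
contact_force: [-0.4, 0.8, -0.3]
opening: 0.0916
grip_force: 0.0
```

Request:
jog_arm --pt "0.1 -0.5 0 0 1" --pt "0.3 -1 0 0 1" --pt "0.3 -1 0 0 1"

```text
time: 29.55
tool_pos: [0.5057, 0.072, 0.125]
tool_rot: [-3.141, 0.001, 1.549]
contact_force: [0.3, 1.2, -0.4]
opening: 0.0919
grip_force: 0.0
```

Request:
jog_arm --pt "0.1 -0.5 0 0 1" --pt "0.3 -1 0 0 1" --pt "0.3 -1 0 0 1"

```text
time: 29.85
tool_pos: [0.5299, -0.0076, 0.1251]
tool_rot: [3.141, 0.001, 1.549]
contact_force: [0.2, 0.6, -0.2]
opening: 0.0921
grip_force: 0.0
```

Request:
jog_arm --pt "0.1 -0.5 0 0 1" --pt "0.3 -1 0 0 1" --pt "0.3 -1 0 0 1"

```text
time: 30.15
tool_pos: [0.5539, -0.0873, 0.1251]
tool_rot: [3.141, 0.001, 1.55]
contact_force: [1.3, 0.3, -0.7]
opening: 0.0919
grip_force: 0.0
```

Request:
jog_arm --pt "0.1 -0.5 0 0 1" --pt "0.3 -1 0 0 1" --pt "0.3 -1 0 0 1"

```text
time: 30.45
tool_pos: [0.5779, -0.1671, 0.125]
tool_rot: [3.141, 0.001, 1.55]
contact_force: [0.5, 0.6, -0.5]
opening: 0.0921
grip_force: 0.0
```

Request:
jog_arm --pt "0.1 -0.4 0 0 1" --pt "0.28 -0.49 0 0 1" --pt "0.28 -0.49 0 0 1" --pt "0.28 -0.49 0 0 1"

```text
time: 30.85
tool_pos: [0.5987, -0.2018, 0.125]
tool_rot: [-3.14, -0.002, 1.554]
contact_force: [1.2, 0.9, -0.6]
opening: 0.092
grip_force: 0.0
```

Run:
```python
from h import *
s=readout.observe();c=cams.calibration("wrist");im=cams.read_camera("wrist");cv2.imwrite("pics/w11.png",im)
print(s["tool_pos"],s["tool_rot"],s["time"],"exp",proj(c,[[.599,-.204,.05]]).round())
g=cv2.medianBlur(cv2.cvtColor(im,cv2.COLOR_BGR2GRAY),3)
r=cv2.HoughCircles(g[130:250,240:410],cv2.HOUGH_GRADIENT,1,15,param1=80,param2=15,minRadius=20,maxRadius=45)
for x,y,q in r[0][:5]: print(x+240,y+130,q,cast(c,[[x+240,y+130]],.05).round(4))
for y in(190,200,210,220): print(y,g[y,280:370:2].tolist())
```

```text
[ 0.59865111 -0.2017863   0.12502801] [-3.13960853e+00 -1.56155630e-03  1.55428177e+00] 30.85 exp [[324. 210.]]
323.5 210.5 25.2 [[ 0.5983 -0.2045  0.05  ]]
322.5 195.5 21.2 [[ 0.5977 -0.1909  0.05  ]]
190 [132, 133, 134, 134, 135, 135, 136, 137, 137, 138, 125, 74, 92, 145, 166, 163, 143, 138, 137, 137, 137, 136, 136, 137, 136, 135, 143, 162, 162, 117, 94, 91, 126, 136, 135, 135, 135, 135, 134, 135, 135, 134, 134, 134, 135]
200 [131, 132, 132, 133, 134, 134, 135, 136, 136, 169, 142, 87, 137, 136, 135, 135, 135, 135, 135, 135, 136, 135, 135, 135, 135, 134, 134, 134, 134, 134, 134, 119, 164, 146, 133, 133, 133, 133, 133, 132, 132, 132, 132, 132, 132]
210 [131, 131, 132, 132, 133, 133, 133, 134, 174, 119, 76, 83, 86, 90, 126, 133, 133, 133, 132, 132, 132, 132, 131, 131, 133, 132, 132, 133, 127, 78, 72, 68, 67, 142, 160, 130, 131, 131, 130, 130, 130, 130, 129, 129, 129]
220 [130, 131, 130, 131, 131, 132, 132, 131, 131, 169, 138, 89, 92, 95, 97, 98, 98, 98, 99, 99, 98, 97, 97, 96, 93, 89, 86, 84, 80, 77, 73, 72, 161, 170, 126, 127, 128, 127, 127, 127, 127, 127, 127, 126, 126]
```

The wide ring's rim is at (323,210), giving (0.598, -0.2045), consistent with the top view. Gripping.

Request:
jog_arm --pt "0 -0.03 -0.3 0 1" --pt "0 -0.03 -0.7 0 1" --pt "0 -0.03 -0.7 0 1" --pt "0 -0.03 -0.7 0 1" --squeeze 30

```text
time: 31.3
tool_pos: [0.5989, -0.2054, 0.0701]
tool_rot: [-3.14, -0.001, 1.554]
contact_force: [0.7, 0.0, 0.3]
opening: 0.0918
grip_force: 0.0
```

Request:
jog_arm --pt "0 0 -0.3 0 1" --pt "0 0 -0.55 0 1" --pt "0 0 -0.7 0 1" --pt "0 0 -0.7 0 1" --pt "0 0 -0.7 0 -1" --pt "0 0 -0.7 0 -1" --pt "0 0 -0.7 0 -1" --pt "0 0 -0.7 0 -1" --pt "0 0 -0.7 0 -1" --pt "0 0 -0.7 0 -1" --pt "0 0 -0.7 0 -1" --pt "0 0 -0.7 0 -1"

```text
time: 32.5
tool_pos: [0.5991, -0.2066, 0.0141]
tool_rot: [-3.141, 0.0, 1.553]
contact_force: [-1.8, -0.4, 1.8]
opening: 0.0476
grip_force: 30.0
```

Request:
jog_arm --pt "0 0 0 0 -1" --pt "0 0 0 0 -1" --pt "0 0 0.2 0 -1" --pt "0 0 0.6 0 -1" --pt "0 0 1 0 -1" --pt "0 0 1 0 -1" --pt "0 0 1 0 -1"

```text
time: 33.2
tool_pos: [0.5994, -0.2065, 0.0939]
tool_rot: [3.141, 0.0, 1.553]
contact_force: [-0.0, -0.2, -2.7]
opening: 0.0482
grip_force: 30.0
```

Request:
jog_arm --pt "-0.2 0.4 0.2 0 -1" --pt "-0.5 0.8 0.25 0 -1" --pt "-0.5 1 0.25 0 -1"

```text
time: 33.5
tool_pos: [0.5557, -0.1238, 0.1123]
tool_rot: [-3.136, -0.002, 1.554]
contact_force: [0.3, -0.0, -1.6]
opening: 0.0478
grip_force: 30.0
```

Request:
jog_arm --pt "-0.2 0.45 0 0 -1" --pt "-0.5 0.9 0 0 -1" --pt "-0.5 1 0 0 -1"

```text
time: 33.8
tool_pos: [0.5154, -0.043, 0.112]
tool_rot: [-3.135, -0.002, 1.556]
contact_force: [0.1, -0.9, -1.8]
opening: 0.0482
grip_force: 30.0
```

Request:
jog_arm --pt "-0.2 0.45 0 0 -1" --pt "-0.5 0.9 0 0 -1" --pt "-0.5 1 0 0 -1"

```text
time: 34.1
tool_pos: [0.476, 0.0361, 0.1125]
tool_rot: [-3.136, -0.001, 1.556]
contact_force: [-0.5, -0.0, -1.3]
opening: 0.0477
grip_force: 30.0
```

Request:
jog_arm --pt "-0.2 0.45 0 0 -1" --pt "-0.5 0.9 0 0 -1" --pt "-0.5 1 0 0 -1"

```text
time: 34.4
tool_pos: [0.4367, 0.1156, 0.1129]
tool_rot: [-3.138, -0.0, 1.556]
contact_force: [0.2, -0.8, -2.4]
opening: 0.048
grip_force: 30.0
```

Request:
jog_arm --pt "0 0.5 0 0 -1" --pt "0 1 0 0 -1" --pt "0 1 0 0 -1"

```text
time: 34.7
tool_pos: [0.4404, 0.1967, 0.1134]
tool_rot: [3.141, -0.001, 1.557]
contact_force: [0.7, -0.3, -2.2]
opening: 0.048
grip_force: 30.0
```

Request:
jog_arm --pt "0 0.5 0 0 -1" --pt "0 1 0 0 -1" --pt "0 1 0 0 -1"

```text
time: 35.0
tool_pos: [0.4404, 0.2766, 0.1133]
tool_rot: [3.141, -0.001, 1.556]
contact_force: [-0.4, 0.7, -1.6]
opening: 0.048
grip_force: 30.0
```

Request:
jog_arm --pt "0 0.5 0 0 -1" --pt "0 1 0 0 -1" --pt "0 1 0 0 -1"

```text
time: 35.3
tool_pos: [0.4403, 0.3563, 0.1132]
tool_rot: [3.14, -0.001, 1.556]
contact_force: [0.5, -0.5, -1.2]
opening: 0.048
grip_force: 30.0
```

Request:
jog_arm --pt "-0.06 0.26 0 0 -1" --pt "-0.06 0.26 0 0 -1" --pt "-0.06 0.26 -0.3 0 -1" --pt "-0.06 0.26 -0.6 0 -1" --pt "-0.06 0.26 -0.6 0 -1" --pt "-0.06 0.26 -0.6 0 -1"

```text
time: 35.9
tool_pos: [0.435, 0.3731, 0.0658]
tool_rot: [-3.141, 0.001, 1.552]
contact_force: [1.1, -0.9, -1.0]
opening: 0.0484
grip_force: 30.0
```

Run:
```python
from h import *
s=readout.observe();c=cams.calibration("wrist");im=cams.read_camera("wrist");cv2.imwrite("pics/w12.png",im)
print(s["tool_pos"],s["tool_rot"],s["time"],s["grip_force"])
print("dish rim top exp",proj(c,[[.434,.426,.014],[.434,.348,.004]]).round())
# far rim bright->mat transition up the centre column
g=cv2.cvtColor(im,cv2.COLOR_BGR2GRAY);print(g[40:200:4,323].tolist())
```

```text
[0.43502642 0.37308401 0.06582735] [-3.14087365e+00  9.85390546e-04  1.55231098e+00] 35.9 29.999223207123578
dish rim top exp [[321. 148.]
 [323. 240.]]
[219, 221, 220, 222, 226, 143, 144, 144, 146, 147, 146, 147, 146, 147, 148, 146, 145, 147, 145, 145, 145, 146, 144, 143, 143, 143, 144, 142, 201, 107, 106, 195, 191, 191, 192, 191, 193, 193, 197, 169]
```

The far rim of the dish shows at row 152 against 148 expected, so the dish is within 3 mm of the estimate. Lowering the wide ring.

Request:
jog_arm --pt "0 0 -0.2 0 -1" --pt "0 0 -0.4 0 -1" --pt "0 0 -0.5 0 -1" --pt "0 0 -0.55 0 -1" --pt "0 0 -0.58 0 -1" --pt "0 0 -0.6 0 -1" --pt "0 0 -0.6 0 -1" --pt "0 0 -0.6 0 -1"

```text
time: 36.75
tool_pos: [0.4347, 0.3744, 0.0183]
tool_rot: [3.141, -0.0, 1.553]
contact_force: [0.1, -1.3, -1.7]
opening: 0.0477
grip_force: 30.0
```

Request:
jog_arm --pt "0 0 0 0 0.25" --pt "0 0 0 0 0.25" --pt "0 0 0 0 0.25" --pt "0 0 0.1 0 0.25" --pt "0 0 0.4 0 0.25" --pt "0 0 0.8 0 0.25" --pt "0 0 1 0 0.5" --pt "0 0 1 0 0.5"

```text
time: 37.55
tool_pos: [0.436, 0.3753, 0.1011]
tool_rot: [3.137, -0.003, 1.553]
contact_force: [-0.3, -0.1, 0.1]
opening: 0.0672
grip_force: 0.0
```

Request:
jog_arm --pt "-0.3 -0.3 0.6 0 1" --pt "-0.3 -0.8 1 0 1" --pt "-0.3 -1 1 0 1" --pt "-0.3 -1 1 0 1"

```text
time: 37.95
tool_pos: [0.4105, 0.2924, 0.1787]
tool_rot: [3.14, 0.0, 1.551]
contact_force: [-0.4, -0.7, 0.3]
opening: 0.0911
grip_force: 0.0
```

Request:
jog_arm --pt "0 -0.5 0.3 0 1" --pt "0 -1 0.6 0 1" --pt "0 -1 0.6 0 1" --pt "0 -1 0.6 0 1"

```text
time: 38.35
tool_pos: [0.4106, 0.2143, 0.2254]
tool_rot: [-3.141, -0.0, 1.551]
contact_force: [0.3, -0.4, 0.1]
opening: 0.0916
grip_force: 0.0
```

Run:
```python
from h import *
s=readout.observe();im=cams.read_camera("scene");cv2.imwrite("pics/s13.png",im);w=cams.read_camera("wrist")
print(s["tool_pos"],s["time"])
a=cv2.resize(im[150:350,210:530],None,fx=2.5,fy=2.5)[:300]
a=cv2.resize(im[150:350,200:520],(520,325),interpolation=cv2.INTER_CUBIC)
b=cv2.resize(w[:250],(640,250))
o=np.zeros((585,640,3),np.uint8);o[:325,:520]=a;o[330:580]=b;cv2.imwrite("pics/f13.png",o)
```

```text
[0.41058116 0.21428045 0.22535976] 38.35
```

View pics/f13.png

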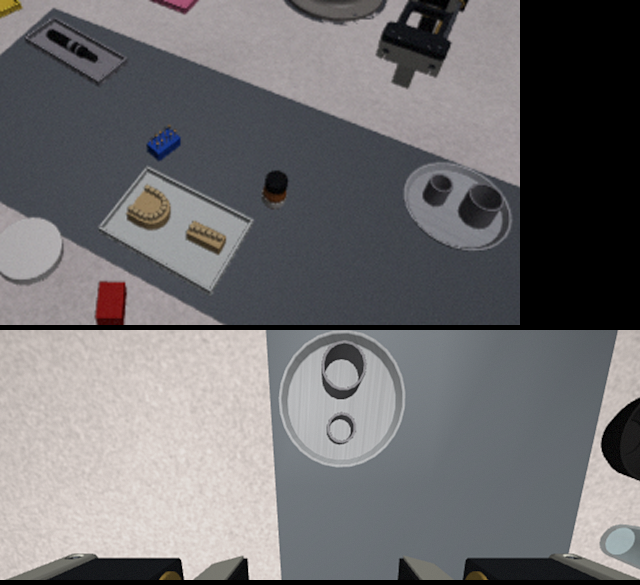

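The final scene and wrist views show both models in the pan (150,205 and 205,235), both rings upright in the dish, the handpiece in the tray (72,45), and the jar and block standing where they were. Handing in.

```bash
python3 -c "
from cell import ticket
print(ticket.hand_in())"
```

```text
the job is handed in; nothing more can be done
None
```

I handed the job in at about 38 s with everything placed: both models teeth up in the pan, both rings upright in the dish, the handpiece lengthwise in the tray, and the jar and bur block left standing; the hand-in gave no verdict.

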